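Sort the keel pads by feel and fit the sound one

ROBOT

A 7-joint arm with a two-finger parallel gripper is mounted at the origin on the work surface. World frame = base frame: x ahead of the robot, y to its left, z up, the work surface at z = 0. Lengths are in m, angles in rad, forces in N, time in s.
With the tool pointing down it reaches from about 0.4 to 0.85 m from the base axis. Payload 10.4 kg.
Tool frame: the origin (TCP) lies at the very end of the fingers, on their centre line; the grasp point (between the pads) lies 19 mm behind it; x points along the fingers, z is the direction in which the jaws open and shut, and the axes are right-handed (so a half turn about x gives the same grasp; the last joint's range is limited). The gripper opens to 85 mm and grips with 20 to 120 N. Pads are 22 mm wide; open, the fingers measure 114 mm over their backs; the gripper's body (76 mm by 85 mm) begins 54 mm behind the grasp point. The pads swing forward as they close: fully open they stand 13 mm farther back than shut.
Start: joints at [-1.365, 0.332, -0.065, 1.46, 0.022, 1.35, -0.088], TCP at [0.142, 0.609, 0.231] pointing down, gripper open.
Joint ranges: [-2.6, 2.6], [-0.5, 2.12], [-1.47, 1.34], [0.16, 2.42], [-1.27, 4.41], [0.06, 2.06], [-2.6, 2.6]. Speed limits (rad/s): [2.22, 2.22, 2.79, 2.79, 3.14, 3.14, 3.14].

INTERFACE

Orientations are given as a unit quaternion [x, y, z, w].
In Python, from workcell import telemetry, viewer, manip, spot_in, mark_of gives the robot as it stands. The module is installed in compiled form; this text tells all that it offers.
- The arm moves only by the shell command python3 -m crank 'ROWS' [FORCE]. ROWS is JSON, a list of rows, each a list of 3 entries, a list of its own where there are three numbers: the closure, from 0 (fully open) to 1 (shut), then the shift along the world's x, y, z in cm, then the turn, a rotation vector about the world's x, y, z in rad. A call has 1 to 12 rows; each row shifts and turns the commanded pose from where the row before left it; what a row does not reach is not made up. A row lasts 1/12 s, in which the tool goes at most 41.7 mm and 7.16 degrees, less where a joint would pass 70% of its speed; a pose out of reach is approached as far as the arm can. A call with a gripper value outside its range is refused whole. The fingers move at their own pace and stop on an object; FORCE is the grip in N (left out, the last holds). Time passes only in rows, so rows that do not move let the fingers close. It gives the time, the measured TCP pose, the force and the opening at its end, in the units of the state.
- telemetry.get_obs(): the state, without advancing time (a new reading comes with each control period).
- viewer.camera(name): name is "scene" or "top" or "wrist"; returns a dict with "frame" (384x512x3 uint8, red, green, blue), "intrinsics" (3x3 intrinsics, pixels), "cam_to_world" (4x4, takes a point from camera to world coordinates). Camera axes: x right, y up, looking along -z (the intrinsics and any distortion apply to the point x, -y, -z); pixel columns grow to the right and rows downward; lengths in m; the calibration is good to about 2 mm. A picture is of the moment at which its call begins. There is no depth.
- manip.hand_in(): hands the job in, once; it reports no verdict.
Trained networks look in a picture, given as the dict that the camera call returned (one of the last four; its "shot" number tells which), for a name from the list of things; names that differ only in an ending like _2 or _b are one class to them, and where a whole thing is asked for, a point or a joint stands for the part that bears it (a point fixed in the world has none). Each returns a list of dicts, best first, with "conf" (0 to 1); they miss things now and then, are a little off and sometimes report something else, mostly with a low value. They report only what shows in the picture. A call takes as long as a camera call. They do not tell look-alikes from the thing itself.
- spot_in(thing, picture): "location" ([x, y, z] in m, in the coordinates of the camera as it stood for that picture, good to about 4 mm: the middle of the surface that is visible of it).
- mark_of(thing, picture): "location" ([x, y, z] in m, in the coordinates of the camera as it stood for that picture, good to about 4 mm: a listed point, or the origin of a listed thing).
The state is a dict: "clock": time; "joint_pos": joint angles; "joint_velocities": joint speeds; "tau": joint torques, N m; "position": TCP position; "ee_rot": TCP orientation; "ft_force": force on the tool from outside, world axes, zero at the start; "torque": the same for the moment, N m; "grip_width": opening from 0.0 (shut) to 1.0 (fully open).
Only numpy, scipy, OpenCV 4.12 (cv2) and the standard library are available. Lean on these libraries where they do the work, as an engineer would, in place of code of your own. Each camera call takes 0.05 s, during which the arm holds its last target. There are 200 camera calls.

TASK

Only one of the three rubber keel pads is still firm; the other two have perished and gone soft inside. Squeeze each pad gently between the fingers to find out which is which, put both soft ones in the plywood scrap tray, and press the firm one fully home, centred and level, in the sprung aluminium shoe without ramming it. Never push a soft pad into the shoe, and leave the other things on the cabinet top where they are.

Things in the scene. Friction and masses are not known exactly. Their poses are not given: they have to be found in the camera images.
- pad_a_mid (a point): keel pad, 1 of 3 alike: black rubber block 72 long (x), 40 wide (y), 36 high, on a steel snap tongue 66 long, 18 wide, 16 high; 52 tall in all, 140 g, upright on its tongue. Point: its centre, 26 above the foot; z up. Grip across the 40 width. Firm or perished cannot be seen or told from name or place: squeezed there at 20 N a perished one gives 8 to 12 mm in all, the firm one under 3 mm
- pad_b_mid (a point): keel pad, 1 of 3 alike: black rubber block 72 long (x), 40 wide (y), 36 high, on a steel snap tongue 66 long, 18 wide, 16 high; 52 tall in all, 140 g, upright on its tongue. Point: its centre, 26 above the foot; z up. Grip across the 40 width. Firm or perished cannot be seen or told from name or place: squeezed there at 20 N a perished one gives 8 to 12 mm in all, the firm one under 3 mm
- pad_c_mid (a point): keel pad, 1 of 3 alike: black rubber block 72 long (x), 40 wide (y), 36 high, on a steel snap tongue 66 long, 18 wide, 16 high; 52 tall in all, 140 g, upright on its tongue. Point: its centre, 26 above the foot; z up. Grip across the 40 width. Firm or perished cannot be seen or told from name or place: squeezed there at 20 N a perished one gives 8 to 12 mm in all, the firm one under 3 mm
- shoe: keel shoe, fixed: aluminium base plate 126 (x) by 70 (y) by 8 mm with an upright channel 72 mm long along x, open on top and at its ends, 21 mm wide inside, 35 outside. Origin: centre of the underside, z up. Home, a pad's rubber rests on the channel's rim, its centre 36 mm above this origin, its x along the shoe's x (either way round)
- shoe_top (a point): centre of the channel's mouth, level with its rim, 26 mm above the shoe's underside. Two sprung steel rollers in the channel narrow it to about 14 mm; the pad's tongue must be pushed straight down past them (about 8 to 20 N), then they hold it. A pad stopped on the rollers stands about 10 mm above home
- tray: plywood scrap tray, fixed, open on top: outside 200 mm (x) by 180 mm (y), 45 mm high, walls and floor 6 mm thick. Origin: centre of the underside, z up
- bowl_c (a point): blue ceramic bowl of brass swivels, 110 mm across, 45 mm high. Bystander, loose; leave it where it is. This point is its centre
- reel_c (a point): black plastic fly reel lying flat, 76 mm across, 28 mm high with a small handle peg to 39 mm and a steel foot at its rim. Bystander, loose; leave it where it is. This point is its centre
- jar_c (a point): glass jar of spinners with a steel lid, 70 mm across, 89 mm high. Bystander, loose; leave it where it is. This point is its centre
- pliers_c (a point): stainless pliers lying flat, about 155 mm long, 45 mm wide, 12 mm high. Bystander, loose; leave it where it is. This point is its centre
- oil_c (a point): small white plastic oil bottle with a black cap, 32 mm across, 75 mm high. Bystander, loose; leave it where it is. This point is its centre
- mug_c (a point): white mug, 80 mm across with a handle, 90 mm high. Bystander, loose; leave it where it is. This point is its centre
There are look-alikes about, which are no part of the job. What is shaped like the part that bears pad_b_mid but purple or red is not meant.

How it is judged:
At the end, for the whole second after the job is handed in: Firm pad home in the shoe: centre 36 +-3 mm above its underside, within 8 mm lengthwise and 3 mm sideways, aligned within 0.1 rad, tilt under 0.08 rad. Both soft pads in the scrap tray: centres inside its walls, under 60 mm above its underside. All at rest and released ((((x of pad_a_mid in the frame of shoe between -0.008 and 0.008 m and y of pad_a_mid in the frame of shoe between -0.003 and 0.003 m and z of pad_a_mid in the frame of shoe between 0.033 and 0.039 m and angle between the x axis of pad_a_mid and the x axis of shoe, either way round below 0.1 rad and angle between pad_a_mid's own z axis and vertical below 0.08 rad and horizontal distance between pad_a_mid and firm_core below 0.005 m) and (x of pad_c_mid in the frame of tray between -0.094 and 0.094 m and y of pad_c_mid in the frame of tray between -0.084 and 0.084 m and z of pad_c_mid in the frame of tray below 0.06 m) and (x of pad_b_mid in the frame of tray between -0.094 and 0.094 m and y of pad_b_mid in the frame of tray between -0.084 and 0.084 m and z of pad_b_mid in the frame of tray below 0.06 m)) or ((x of pad_b_mid in the frame of shoe between -0.008 and 0.008 m and y of pad_b_mid in the frame of shoe between -0.003 and 0.003 m and z of pad_b_mid in the frame of shoe between 0.033 and 0.039 m and angle between the x axis of pad_b_mid and the x axis of shoe, either way round below 0.1 rad and angle between pad_b_mid's own z axis and vertical below 0.08 rad and horizontal distance between pad_b_mid and firm_core below 0.005 m) and (x of pad_a_mid in the frame of tray between -0.094 and 0.094 m and y of pad_a_mid in the frame of tray between -0.084 and 0.084 m and z of pad_a_mid in the frame of tray below 0.06 m) and (x of pad_c_mid in the frame of tray between -0.094 and 0.094 m and y of pad_c_mid in the frame of tray between -0.084 and 0.084 m and z of pad_c_mid in the frame of tray below 0.06 m)) or ((x of pad_c_mid in the frame of shoe between -0.008 and 0.008 m and y of pad_c_mid in the frame of shoe between -0.003 and 0.003 m and z of pad_c_mid in the frame of shoe between 0.033 and 0.039 m and angle between the x axis of pad_c_mid and the x axis of shoe, either way round below 0.1 rad and angle between pad_c_mid's own z axis and vertical below 0.08 rad and horizontal distance between pad_c_mid and firm_core below 0.005 m) and (x of pad_b_mid in the frame of tray between -0.094 and 0.094 m and y of pad_b_mid in the frame of tray between -0.084 and 0.084 m and z of pad_b_mid in the frame of tray below 0.06 m) and (x of pad_a_mid in the frame of tray between -0.094 and 0.094 m and y of pad_a_mid in the frame of tray between -0.084 and 0.084 m and z of pad_a_mid in the frame of tray below 0.06 m))) and linear speed of each of pad_a, pad_b, pad_c below 0.02 m/s); the robot touches nothing.
It fails at once if a perished pad is pushed into the shoe ((horizontal distance between perished_core_1 and shoe below 0.02 m and z of perished_core_1 in the frame of shoe below 0.034 m) or (horizontal distance between perished_core_2 and shoe below 0.02 m and z of perished_core_2 in the frame of shoe below 0.034 m)).
It fails at once if a pad is squeezed hard: more than 160 N of finger force in all (contact force between the fingers and pad_a above 160 N or contact force between the fingers and pad_b above 160 N or contact force between the fingers and pad_c above 160 N).
It fails at once if a pad is rammed into the shoe with more than 90 N (contact force between any of pad_a, pad_b, pad_c and shoe above 90 N).
It fails at once if a bystander is shifted by more than 25 mm (distance of any of bowl_c, reel_c, jar_c, pliers_c, oil_c, mug_c from where it was at the start of the episode above 0.025 m).
It also fails if it takes over 72 s, if anything falls off the work surface, if the arm or the gripper's body presses on something with over 40 N, if the wrist force passes 120 N, or if a joint passes its speed limit or range.

## Working session

There is one attempt and no reset: what is moved stays moved. The work goes in short steps, Python scripts to look and compute and a shell command to move; the robot and the scene stay as the last step left them, time stands still between calls to the robot, and variables do not carry over. Pictures are saved under pics/ and viewed, about 8 in all and at most 12, crops included, and the job is handed in when it is done.

```bash
mkdir -p pics
cat > h.py <<'E'
import numpy as np, cv2
from workcell import telemetry, viewer, manip, spot_in, mark_of
def w(p,pic): 
    T=np.array(pic["cam_to_world"]); return T[:3,:3]@np.array(p)+T[:3,3]
def px(P,pic):
    T=np.array(pic["cam_to_world"]); c=T[:3,:3].T@(np.array(P)-T[:3,3]); k=np.array(pic["intrinsics"])@np.array([c[0],-c[1],-c[2]]); return k[:2]/k[2]
def save(pic,n): cv2.imwrite("pics/"+n,cv2.cvtColor(pic["frame"],cv2.COLOR_RGB2BGR))
def marks(names,pic):
    for n in names:
        for d in mark_of(n,pic)[:6]:
            P=w(d["location"],pic); print(n,round(d["conf"],2),P.round(3),px(P,pic).round())
E
python3 - <<'E'
from h import *
print(telemetry.get_obs())
N="pad_a_mid shoe tray bowl_c reel_c jar_c pliers_c oil_c mug_c".split()
for c in ("top","scene"):
    p=viewer.camera(c); save(p,c+"0.png"); print(c); marks(N,p)
    if p.get("distortion") is not None: print(p["distortion"])
    print(p.keys())
a=cv2.imread("pics/top0.png");
E
```

```text
{'clock': 0.0, 'joint_pos': array([-1.36461181,  0.33287715, -0.06472629,  1.46097055,  0.02161361,
        1.34988852, -0.08851045]), 'joint_velocities': array([-0.00134656, -0.0019804 , -0.0018763 , -0.00157997, -0.00142998,
       -0.00062898,  0.00139632]), 'tau': array([-5.21332549e-05, -6.25462818e+01,  4.91323275e-02, -3.91612852e+01,
        1.61590381e-02,  1.02087285e-02,  1.55499379e-05]), 'position': array([0.14165363, 0.60833996, 0.23049875]), 'ee_rot': array([-0.44000922,  0.55417923,  0.43933355,  0.5534106 ]), 'ft_force': array([-0.07352315,  0.28013046,  0.32016712]), 'torque': array([-0.02933994,  0.00026086, -0.01530548]), 'grip_width': 0.9986347764011491}
top
pad_a_mid 0.64 [ 0.603 -0.231  0.024] [322. 194.]
pad_a_mid 0.17 [ 0.648 -0.415  0.043] [393. 176.]
shoe 0.95 [ 0.607  0.03  -0.003] [223. 193.]
shoe 0.68 [0.605 0.032 0.026] [222. 192.]
tray 0.81 [ 0.479  0.312 -0.001] [115. 240.]
bowl_c 0.96 [ 0.721 -0.102  0.02 ] [272. 150.]
jar_c 0.84 [0.764 0.112 0.041] [192. 132.]
pliers_c 0.91 [0.722 0.291 0.007] [128. 151.]
oil_c 0.42 [ 0.412 -0.129  0.041] [284. 268.]
mug_c 0.91 [ 0.648 -0.415  0.044] [393. 176.]
mug_c 0.64 [0.605 0.032 0.026] [222. 192.]
mug_c 0.2 [ 0.609 -0.232  0.025] [322. 191.]
dict_keys(['frame', 'intrinsics', 'cam_to_world', 'shot'])
scene
pad_a_mid 0.63 [ 0.603 -0.231  0.026] [199. 182.]
shoe 0.95 [ 0.603  0.031 -0.002] [277. 245.]
tray 0.87 [ 0.482  0.312 -0.001] [407. 281.]
bowl_c 0.69 [ 0.72  -0.096  0.024] [204. 243.]
reel_c 0.58 [ 0.543 -0.129  0.014] [244. 191.]
jar_c 0.85 [0.766 0.118 0.045] [262. 315.]
pliers_c 0.59 [0.719 0.291 0.003] [343. 360.]
oil_c 0.61 [ 0.409 -0.124  0.039] [278. 156.]
mug_c 0.79 [ 0.647 -0.419  0.046] [138. 150.]
dict_keys(['frame', 'intrinsics', 'cam_to_world', 'shot'])
```

View pics/top0.png

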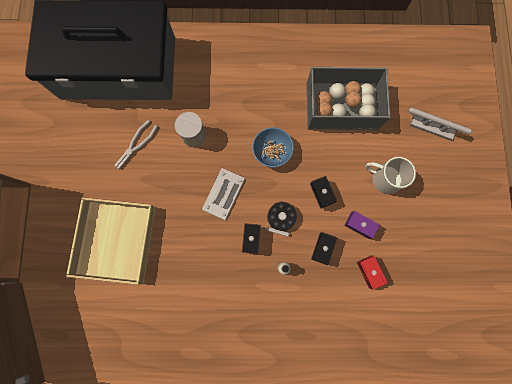

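View pics/scene0.png

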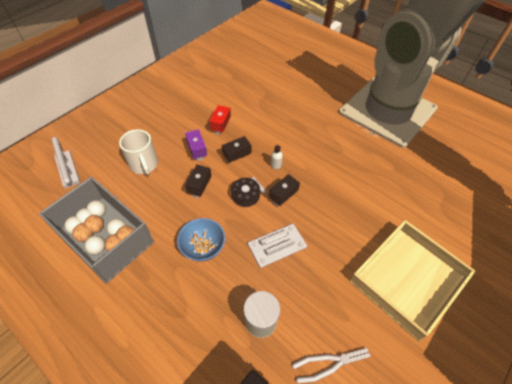

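The top view shows three black pads at pixels (322,192), (252,239) and (324,249). The look-alikes are the purple block at (363,225) and the red one at (373,272). The black reel (282,217) could also be mistaken for a pad. The shoe is at (223,194), turned, and the tray is at (112,241). I'll measure the pads and check them in one close crop.

```bash
cat >> h.py <<'E'
def ray(u,v,z,pic):
    T=np.array(pic["cam_to_world"]); K=np.array(pic["intrinsics"]); d=np.linalg.solve(K,[u,v,1]); d=T[:3,:3]@np.array([d[0],-d[1],-d[2]]); o=T[:3,3]; return o+d*(z-o[2])/d[2]
def rect(mask,z,pic,seed=None,r=1e9):
    out=[]
    cs,_=cv2.findContours(mask.astype(np.uint8),cv2.RETR_EXTERNAL,cv2.CHAIN_APPROX_NONE)
    for c in cs:
        if cv2.contourArea(c)<80: continue
        P=np.array([ray(u,v,z,pic)[:2] for u,v in c[:,0]])*1000
        (x,y),(a,b),t=cv2.minAreaRect(P.astype(np.float32))
        if b>a: a,b,t=b,a,t+90
        out.append((x,y,a,b,(t+90)%180-90,c[:,0].mean(0)))
    return out
E
python3 - <<'E'
from h import *
p=viewer.camera("top"); f=p["frame"].astype(int)
print(np.array(p["cam_to_world"])[:3,3])
m=(f.max(2)<45); m=cv2.morphologyEx(m.astype(np.uint8),cv2.MORPH_CLOSE,np.ones((3,3)))
for o in rect(m,.052,p):
    if o[5][1]>140 and o[5][0]>170: print(np.round(o[:5],1),o[5].round())
for (u,v) in [(322,192),(252,239),(324,249)]:
    b=f[v-6:v+7,u-6:u+7].mean(2); b=b*(b>90); yy,xx=np.mgrid[v-6:v+7,u-6:u+7]
    uu,vv=(xx*b).sum()/b.sum(),(yy*b).sum()/b.sum(); print("dot",uu,vv,ray(uu,vv,.052,p).round(4))
m=(f.min(2)>150)&(f.max(2)-f.min(2)<25)
for o in rect(m,.008,p): print("shoe?",np.round(o[:5],1),o[5].round())
q=cv2.imread("pics/top0.png")[160:300,190:400]; cv2.imwrite("pics/crop.png",cv2.resize(q,None,fx=3.8,fy=3.8,interpolation=cv2.INTER_CUBIC))
E
python3 -m crank '[[0,[0,0,0],[0,0,0]]]' 20
```

```text
[ 0.43976433 -0.0590407   0.96860859]
[ 459.5 -228.7   70.4   41.5  -19.9] [324. 248.]
[483.5 -46.5  69.1  37.7  -5.7] [251. 238.]
[ 538.8 -123.2   68.5   68.5   -0. ] [282. 216.]
[ 602.  -230.    71.    44.6   21.8] [323. 192.]
dot 323.9307935292428 190.66851727768733 [ 0.6055 -0.2324  0.052 ]
dot 250.78770506262126 237.9430234609278 [ 0.4844 -0.046   0.052 ]
dot 324.8893378638993 247.89374598218382 [ 0.4606 -0.2308  0.052 ]
shoe? [605.3  30.6 123.8  67.1 -23.7] [221. 192.]
clock: 1.13
position: [0.1417, 0.6087, 0.2313]
ee_rot: [-0.44, 0.554, 0.44, 0.554]
ft_force: [-0.3, -0.7, -0.1]
grip_width: 0.999
```

View pics/crop.png

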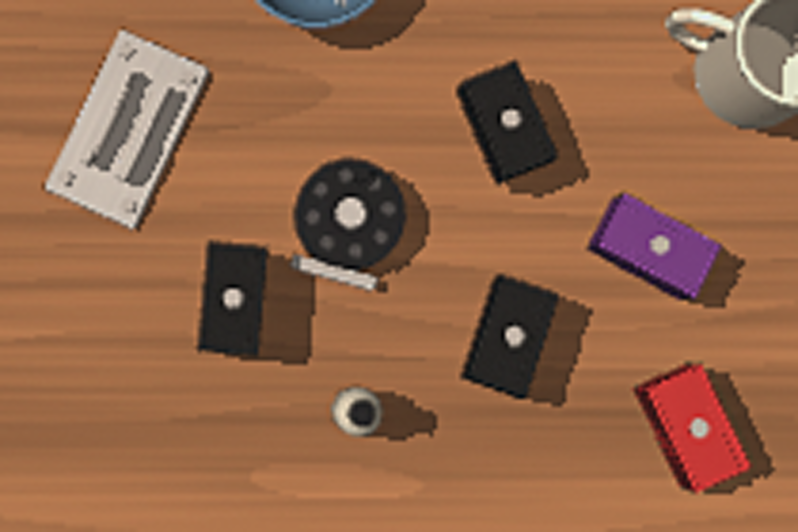

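The crop confirms it: three black pads, with the stud dots as their centres and the rectangle fits agreeing. Pads: P1 (484,-46 mm, yaw -6°), P2 (460,-230, -20°) and P3 (604,-231, +22°). Shoe (605,31, -24°).

```bash
cat >> h.py <<'E'
from scipy.spatial.transform import Rotation as R
def tool():
    o=telemetry.get_obs(); r=R.from_quat(o["ee_rot"]).as_matrix(); z=r[:,2]; x=r[:,0]
    print("clk",round(o["clock"],2),"tcp",o["position"].round(4),"jawyaw",round(np.degrees(np.arctan2(z[1],z[0])),2),"x",x.round(3),"z",z.round(3),"q7",o["joint_pos"].round(2),"F",o["ft_force"].round(1),"w",round(o["grip_width"]*85,1)); return o
E
python3 -c "
from h import *
tool()"
python3 -m crank '[[0.25,[3,-2.5,0],[0,0,0]],[0.25,[3,-2.5,0],[0,0,0]],[0.25,[3,-2.5,0],[0,0,0]],[0.25,[3,-2.5,0],[0,0,0]],[0.25,[3,-2.5,0],[0,0,0]],[0.25,[3,-2.5,0],[0,0,0]],[0.25,[3,-2.5,0],[0,0,0]],[0.25,[3,-2.5,0],[0,0,0]]]'
python3 -c "
from h import *
tool()"
```

```text
clk 1.13 tcp [0.1417 0.6087 0.2313] jawyaw 76.89 x [ 0.  0. -1.] z [0.227 0.974 0.   ] q7 [-1.36  0.33 -0.06  1.46  0.02  1.35 -0.09] F [-0.3 -0.7 -0.1] w 84.9
clock: 1.8
position: [0.383, 0.4073, 0.2316]
ee_rot: [-0.44, 0.554, 0.44, 0.554]
ft_force: [0.2, 0.1, -0.5]
grip_width: 0.752
clk 1.8 tcp [0.383  0.4073 0.2316] jawyaw 76.89 x [ 0.     0.001 -1.   ] z [0.227 0.974 0.001] q7 [-1.    0.18  0.12  1.65 -0.02  1.31  0.46] F [ 0.2  0.1 -0.5] w 63.9
```

```bash
python3 -m crank '[[0.25,[0.84,-3.78,0],[0,0,0.0103]],[0.25,[0.84,-3.78,0],[0,0,0.0103]],[0.25,[0.84,-3.78,0],[0,0,0.0103]],[0.25,[0.84,-3.78,0],[0,0,0.0103]],[0.25,[0.84,-3.78,0],[0,0,0.0103]],[0.25,[0.84,-3.78,0],[0,0,0.0103]],[0.25,[0.84,-3.78,0],[0,0,0.0103]],[0.25,[0.84,-3.78,0],[0,0,0.0103]],[0.25,[0.84,-3.78,0],[0,0,0.0103]],[0.25,[0.84,-3.78,0],[0,0,0.0103]],[0.25,[0.84,-3.78,0],[0,0,0.0103]],[0.25,[0.84,-3.78,0],[0,0,0.0103]]]'
python3 -m crank '[[0.25,[0,0,0],[0,0,0]]]'
python3 - <<'E'
from h import *
tool()
p=viewer.camera("wrist"); save(p,"w1.png"); print(np.array(p["cam_to_world"]).round(3))
marks(["pad_a_mid","shoe","reel_c"],p)
m=(p["frame"].max(2)<45)
for o in rect(m,.052,p): print(np.round(o[:5],1),o[5].round())
E
```

```text
clock: 2.8
position: [0.4826, -0.0468, 0.2317]
ee_rot: [-0.473, 0.525, 0.473, 0.526]
ft_force: [1.1, -0.6, 0.7]
grip_width: 0.744
clock: 2.88
position: [0.483, -0.0528, 0.232]
ee_rot: [-0.472, 0.528, 0.47, 0.528]
ft_force: [-0.5, -0.1, -0.4]
grip_width: 0.749
clk 2.88 tcp [ 0.483  -0.0528  0.232 ] jawyaw 83.48 x [ 0.002 -0.002 -1.   ] z [ 0.114  0.994 -0.002] q7 [-0.54 -0.    0.56  1.84  0.    1.3   1.48] F [-0.5 -0.1 -0.4] w 63.7
[[ 0.114 -0.957 -0.266  0.416]
 [ 0.994  0.109  0.032 -0.045]
 [-0.002 -0.268  0.964  0.374]
 [ 0.     0.     0.     1.   ]]
pad_a_mid 0.97 [ 0.607 -0.234  0.025] [111. 292.]
shoe 0.98 [ 0.606  0.035 -0.   ] [339. 257.]
shoe 0.17 [ 0.408 -0.131  0.042] [164. 104.]
reel_c 0.65 [ 0.548 -0.126  0.014] [197. 230.]
[ 709.3 -172.9   41.7   15.4   83.6] [176. 379.]
[ 678.  -347.    50.4   38.7   83.6] [ 24. 372.]
[712.5  53.   60.3  56.8  -7. ] [378. 366.]
[710.  167.3 101.9  90.3  83.6] [476. 356.]
```

View pics/w1.png

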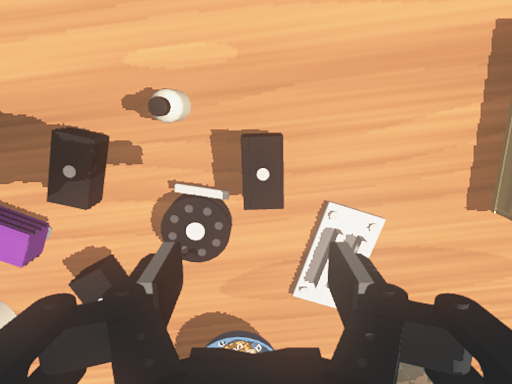

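The wrist view shows P1 with its stud at (263,174), P2 at (69,171), P3 half hidden at (105,280), and the shoe at (338,255). I'll refine P1, P2 and the shoe from this picture.

```bash
cat >> h.py <<'E'
def dot(p,u,v,z=.052,r=9,th=150):
    f=p["frame"].astype(int); b=f[v-r:v+r+1,u-r:u+r+1].mean(2); b=b*(b>th); yy,xx=np.mgrid[v-r:v+r+1,u-r:u+r+1]
    uu,vv=(xx*b).sum()/b.sum(),(yy*b).sum()/b.sum(); return ray(uu,vv,z,p).round(4)
E
python3 - <<'E'
from h import *
p=viewer.camera("wrist"); print("P1",dot(p,263,174),"P2",dot(p,69,171))
f=p["frame"].astype(int)
for u,v in[(262,140),(262,200),(248,170),(80,150),(230,150)]: print(f[v,u])
# top-face corners picked by eye, P1
for c in [(243,134),(282,134),(283,208),(244,209)]: print(ray(*c,.052,p).round(4))
m=((f.min(2)>165)&(f.max(2)-f.min(2)<30))
for o in rect(m,.008,p): print("shoe?",np.round(o[:5],1),o[5].round())
E
```

```text
P1 [ 0.4836 -0.0428  0.052 ] P2 [ 0.4619 -0.2291  0.052 ]
[94 74 64]
[93 73 64]
[83 67 60]
[64 49 42]
[151 104  73]
[ 0.4427 -0.0507  0.052 ]
[ 0.4465 -0.0146  0.052 ]
[ 0.5185 -0.0196  0.052 ]
[ 0.5155 -0.058   0.052 ]
shoe? [ 550.4 -130.7   20.9   19.6  -50.9] [185. 232.]
shoe? [602.8  30.4 124.3  68.4 -24.1] [328. 259.]
shoe? [ 503.6 -118.6   53.     8.8   74.4] [189. 192.]
shoe? [492.1 -47.4  12.3  12.   -6. ] [253. 176.]
shoe? [ 408.9 -131.6   28.5   20.4    2.9] [163. 106.]
```

Run:
```python
from h import *
tool(); p=viewer.camera("wrist"); print("P1",dot(p,253,176),"P2",dot(p,60,172,r=12)); tool()
f=p["frame"].astype(int); m=(f[...,0]<105)&(f[...,0]-f[...,2]<38)
for o in rect(m,.052,p): print(np.round(o[:5],1),o[5].round())
```

```text
clk 3.13 tcp [ 0.4825 -0.0436  0.2313] jawyaw 84.08 x [-0.  0. -1.] z [0.103 0.995 0.   ] q7 [-0.54 -0.    0.55  1.85  0.    1.3   1.47] F [ 0.5  0.  -0.3] w 63.9
P1 [ 0.4832 -0.0456  0.052 ] P2 [ 0.4623 -0.2322  0.052 ]
clk 3.18 tcp [ 0.4825 -0.0435  0.2313] jawyaw 84.1 x [-0.  0. -1.] z [0.103 0.995 0.   ] q7 [-0.55 -0.    0.55  1.85  0.    1.3   1.47] F [-0.1  0.2  0.3] w 63.7
[ 508.  -285.9   37.1   19.5   61. ] [ 17. 223.]
[614.6 -56.3 588.7 223.5  84.1] [248. 320.]
[481.4 -45.9  72.9  38.1  -5.2] [253. 173.]
[ 458.3 -221.7   77.7   53.1  -19.5] [ 67. 167.]
[ 409.6 -133.4   19.4   15.9   84.1] [149. 107.]
```

```bash
python3 -m crank '[[0.25,[0.05,-0.2,-3.5],[0,0,0]],[0.25,[0,0,-3.5],[0,0,0]],[0.25,[0,0,-3.5],[0,0,0]],[0.25,[0,0,-3.5],[0,0,0]],[0.25,[0,0,-3.5],[0,0,0]],[0.25,[0,0,-2.5],[0,0,0]],[0.25,[0,0,-1.7],[0,0,0]],[0.25,[0,0,0],[0,0,0]],[0.25,[0,0,0],[0,0,0]]]' 20
python3 -m crank '[[1,[0,0,0],[0,0,0]],[1,[0,0,0],[0,0,0]],[1,[0,0,0],[0,0,0]],[1,[0,0,0],[0,0,0]],[1,[0,0,0],[0,0,0]],[1,[0,0,0],[0,0,0]]]' 20
python3 -c "
from h import *
tool()"
```

```text
clock: 3.93
position: [0.4826, -0.0462, 0.0141]
ee_rot: [-0.473, 0.526, 0.474, 0.525]
ft_force: [0.3, -0.8, 0.5]
grip_width: 0.749
clock: 4.43
position: [0.4843, -0.0464, 0.0159]
ee_rot: [-0.473, 0.525, 0.473, 0.526]
ft_force: [-1.9, 0.7, 5.2]
grip_width: 0.451
clk 4.43 tcp [ 0.4843 -0.0464  0.0159] jawyaw 84.0 x [ 0.003  0.001 -1.   ] z [0.105 0.995 0.001] q7 [-0.47  0.3   0.53  2.06 -0.21  0.83  1.65] F [-1.9  0.7  5.2] w 38.4
```

```bash
python3 -m crank '[[1,[0,0,0],[0,0,0]],[1,[0,0,0],[0,0,0]],[1,[0,0,0],[0,0,0]],[1,[0,0,0],[0,0,0]],[1,[0,0,0],[0,0,0]],[1,[0,0,0],[0,0,0]],[1,[0,0,0],[0,0,0]],[1,[0,0,0],[0,0,0]],[1,[0,0,0],[0,0,0]],[1,[0,0,0],[0,0,0]]]'
```

```text
clock: 5.27
position: [0.4843, -0.0464, 0.0159]
ee_rot: [-0.473, 0.524, 0.473, 0.526]
ft_force: [-1.2, 0.9, 5.9]
grip_width: 0.453
```

P1 gives about 1.5 mm (38.5 mm opening), so it looks firm. I'll squeeze the other two before committing to it.

```bash
python3 -m crank '[[0.25,[0,0,0],[0,0,0]],[0.25,[0,0,0],[0,0,0]],[0.25,[0,0,0],[0,0,0]],[0.25,[0,0,2],[0,0,0]],[0.25,[0,0,3.5],[0,0,0]],[0.25,[0,0,3.5],[0,0,0]],[0.25,[0,0,3],[0,0,0]],[0.25,[-0.5,-3.7,0],[0,0,-0.05]],[0.25,[-0.5,-3.7,0],[0,0,-0.05]],[0.25,[-0.5,-3.7,0],[0,0,-0.05]],[0.25,[-0.5,-3.7,0],[0,0,-0.05]],[0.25,[-0.3,-3.7,0],[0,0,-0.05]]]' 20
python3 -m crank '[[0.25,[0,0,0],[0,0,0]],[0.25,[0,0,0],[0,0,0]],[0.25,[0,0,0],[0,0,0]]]'
python3 -c "
from h import *
o=tool()
p=viewer.camera('wrist')
q=px([.4613,-.2315,.052],p).round().astype(int);print(q,dot(p,q[0],q[1],r=14))
f=p['frame'].astype(int); m=(f[...,0]<105)&(f[...,0]-f[...,2]<38)
for o in rect(m,.052,p): print(np.round(o[:5],1),o[5].round())
save(p,'w2.png')
"
```

```text
clock: 6.27
position: [0.4593, -0.2335, 0.1348]
ee_rot: [-0.403, 0.581, 0.403, 0.581]
ft_force: [0.9, -0.4, -0.3]
grip_width: 0.754
clock: 6.52
position: [0.46, -0.2315, 0.1342]
ee_rot: [-0.404, 0.58, 0.404, 0.58]
ft_force: [0.3, 0.7, 1.3]
grip_width: 0.748
clk 6.52 tcp [ 0.46   -0.2315  0.1342] jawyaw 69.66 x [-0.  0. -1.] z [0.348 0.938 0.   ] q7 [-0.29  0.2   0.75  1.9  -0.15  1.1   1.73] F [0.3 0.7 1.3] w 63.6
[256 206] [ 0.4596 -0.2304  0.052 ]
[ 527.8 -256.2  410.8  155.9   69.7] [281. 309.]
[ 456.7 -231.8   74.1   34.5  -19.6] [249. 194.]
[477.4 -73.8  75.4  28.1  -9.1] [492. 138.]
```

Centred on P2 to within 1 mm. Going down to squeeze.

```bash
python3 -m crank '[[0.25,[0,0,-3.5],[0,0,0]],[0.25,[0,0.05,-3.5],[0,0,0]],[0.25,[0,0,-3],[0,0,0]],[0.25,[0,0,-2],[0,0,0]],[0.25,[0,0,0],[0,0,0]],[0.25,[0,0,0],[0,0,0]],[1,[0,0,0],[0,0,0]],[1,[0,0,0],[0,0,0]],[1,[0,0,0],[0,0,0]],[1,[0,0,0],[0,0,0]],[1,[0,0,0],[0,0,0]],[1,[0,0,0],[0,0,0]]]' 20
python3 -m crank '[[1,[0,0,0],[0,0,0]],[1,[0,0,0],[0,0,0]],[1,[0,0,0],[0,0,0]],[1,[0,0,0],[0,0,0]],[1,[0,0,0],[0,0,0]],[1,[0,0,0],[0,0,0]]]'
```

```text
clock: 7.57
position: [0.4615, -0.2313, 0.0161]
ee_rot: [-0.405, 0.579, 0.403, 0.581]
ft_force: [-0.4, 1.8, 7.5]
grip_width: 0.387
clock: 8.07
position: [0.4615, -0.2313, 0.0161]
ee_rot: [-0.405, 0.579, 0.403, 0.581]
ft_force: [-1.2, 2.3, 7.6]
grip_width: 0.387
```

P2 gives about 7 mm (33 mm opening), so it is clearly soft. It goes to the tray.

```bash
python3 -m crank '[[1,[0,0,0],[0,0,0]],[1,[0,0,2],[0,0,0]],[1,[0,0,3],[0,0,0]],[1,[0,0,4],[0,0,0]],[1,[0,0,4],[0,0,0]],[1,[-0.1,2.5,0.5],[0,0,0.02]],[1,[-0.2,3.9,0],[0,0,0.02]],[1,[-0.2,3.9,0],[0,0,0.02]],[1,[-0.2,3.9,0],[0,0,0.02]],[1,[-0.2,3.9,0],[0,0,0.02]],[1,[-0.2,3.9,0],[0,0,0.02]],[1,[-0.2,3.9,0],[0,0,0.02]]]' 30
python3 -m crank '[[1,[-0.2,3.9,0],[0,0,0.02]],[1,[-0.2,3.9,0],[0,0,0.02]],[1,[-0.2,3.9,0],[0,0,0.02]],[1,[-0.2,3.9,0],[0,0,0.01]],[1,[-0.2,3.9,0],[0,0,0.02]],[1,[-0.2,3.9,0],[0,0,0.02]],[1,[-0.2,3.9,0],[0,0,0]],[1,[-0.15,2.1,0],[0,0,0]],[1,[0,0,0],[0,0,0]],[1,[0,0,0],[0,0,0]]]'
python3 -c "
from h import *
o=tool()
p=viewer.camera('top'); save(p,'t2.png'); marks(['tray','pad_a_mid'],p)
f=p['frame'].astype(int); m=(f[...,0]>190)&(f[...,0]-f[...,2]>50)&(f[...,1]>150)
for o in rect(m,.045,p): print(np.round(o[:5],1),o[5].round())
"
```

```text
clock: 9.07
position: [0.4468, 0.0295, 0.1505]
ee_rot: [-0.444, 0.55, 0.444, 0.552]
ft_force: [0.7, 0.1, -2.0]
grip_width: 0.381
clock: 9.9
position: [0.4312, 0.3228, 0.1499]
ee_rot: [-0.474, 0.525, 0.474, 0.525]
ft_force: [0.8, -0.2, -1.8]
grip_width: 0.383
clk 9.9 tcp [0.4312 0.3228 0.1499] jawyaw 84.11 x [ 0.001  0.    -1.   ] z [0.103 0.995 0.   ] q7 [-0.96  0.2   0.26  1.81 -0.06  1.14  0.79] F [ 0.8 -0.2 -1.8] w 32.5
tray 0.6 [ 0.48   0.31  -0.003] [116. 240.]
pad_a_mid 0.57 [ 0.605 -0.235  0.022] [323. 193.]
pad_a_mid 0.2 [ 0.482  0.312 -0.001] [115. 239.]
[477.8 285.8 182.2 130.6  -5.7] [119. 241.]
```

View pics/t2.png

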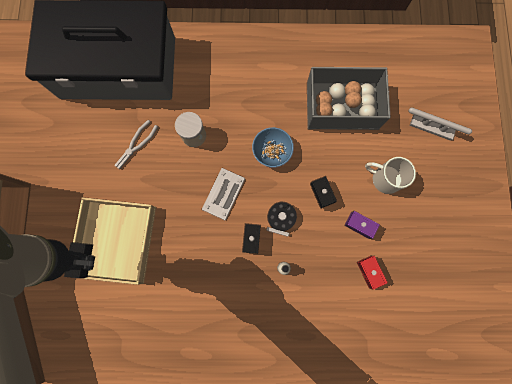

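The top view shows the arm over the near-left part of the tray at (80,260). The tray's yaw is about -6°, P1 is at (252,239), P3 at (322,192), and the rest hasn't moved. Lowering P2.

```bash
python3 -m crank '[[1,[0.4,-0.4,-3],[0,0,0]],[1,[0,0,-3.5],[0,0,0]],[1,[0,0,-3],[0,0,0]],[1,[0,0,-2],[0,0,0]],[1,[0,0,-1],[0,0,0]],[1,[0,0,0],[0,0,0]],[1,[0,0,0],[0,0,0]],[0.4,[0,0,0],[0,0,0]],[0.3,[0,0,0],[0,0,0]],[0.3,[0,0,0],[0,0,0]],[0.25,[0,0,1],[0,0,0]],[0.25,[0,0,3],[0,0,0]]]'
python3 -m crank '[[0.25,[0,0,4],[0,0,0]],[0.25,[0,0,3],[0,0,0]],[0.25,[1,-4,0],[0,0,0]],[0.25,[1,-4,0],[0,0,0]],[0.25,[1,-4,0],[0,0,0.04]],[0.25,[1,-4,0],[0,0,0.04]],[0.25,[1,-4,0],[0,0,0.04]],[0.25,[1,-4,0],[0,0,0.04]],[0.25,[1,-4,0],[0,0,0.04]],[0.25,[1,-4,0],[0,0,0.04]],[0.25,[1,-4,0],[0,0,0.04]],[0.25,[1,-4,0],[0,0,0.04]]]'
python3 -m crank '[[0.25,[1.2,-4,0],[0,0,0.04]],[0.25,[1.2,-4,0],[0,0,0.04]],[0.25,[1.2,-4,0],[0,0,0.04]],[0.25,[1.2,-3,0],[0,0,0.04]],[0.25,[0.1,0,0],[0,0,0]],[0.25,[0,0,0],[0,0,0]],[0.25,[0,0,0],[0,0,0]],[0.25,[0,0,0],[0,0,0]]]'
python3 -c "
from h import *
o=tool()
p=viewer.camera('wrist'); save(p,'w3.png')
q=px([.605,-.2318,.052],p).round().astype(int);print(q,dot(p,q[0],q[1],r=14))
f=p['frame'].astype(int); m=(f[...,0]<105)&(f[...,0]-f[...,2]<38)
for o in rect(m,.052,p): print(np.round(o[:5],1),o[5].round())
"
```

```text
clock: 11.05
position: [0.4336, 0.3161, 0.0623]
ee_rot: [-0.473, 0.528, 0.473, 0.523]
ft_force: [0.3, 0.1, 0.5]
grip_width: 0.75
clock: 12.05
position: [0.5359, -0.0843, 0.1357]
ee_rot: [0.552, -0.442, -0.551, -0.443]
ft_force: [1.5, 1.7, -0.2]
grip_width: 0.747
clock: 12.72
position: [0.5846, -0.2305, 0.1348]
ee_rot: [-0.585, 0.397, 0.585, 0.398]
ft_force: [0.2, -0.1, 0.3]
grip_width: 0.752
clk 12.72 tcp [ 0.5846 -0.2305  0.1348] jawyaw 111.56 x [ 0.     0.001 -1.   ] z [-0.367  0.93   0.001] q7 [-0.12  0.45  0.56  1.6  -0.25  1.17  2.44] F [ 0.2 -0.1  0.3] w 63.9
[242 229] [ 0.6047 -0.2322  0.052 ]
[ 672.  -194.7  412.1  113.3  -68.5] [254. 334.]
[ 562.4 -147.5   13.4    9.    75. ] [377. 217.]
[ 601.  -233.8   76.6   38.6   22.2] [243. 218.]
[ 535.4 -167.2   59.1   24.6   -9.7] [368. 169.]
[506.6 -88.   46.6  22.7  32.9] [502. 173.]
[ 541.  -297.4   29.     3.4  -29.3] [182. 106.]
```

P3 is confirmed at (604.7,-232), yaw 22°. Joint 7 is near its limit here, so I'll use the half-turn equivalent grasp.

```bash
python3 -m crank '[[0.25,[2,-0.15,0],[0,0,-0.12]],[0.25,[0,0,0],[0,0,-0.12]],[0.25,[0,0,0],[0,0,-0.12]],[0.25,[0,0,0],[0,0,-0.12]],[0.25,[0,0,0],[0,0,-0.12]],[0.25,[0,0,0],[0,0,-0.12]],[0.25,[0,0,0],[0,0,-0.12]],[0.25,[0,0,0],[0,0,-0.12]],[0.25,[0,0,0],[0,0,-0.12]],[0.25,[0,0,0],[0,0,-0.12]],[0.25,[0,0,0],[0,0,-0.12]],[0.25,[0,0,0],[0,0,-0.12]]]'
python3 -m crank '[[0.25,[0,0,0],[0,0,-0.12]],[0.25,[0,0,0],[0,0,-0.12]],[0.25,[0,0,0],[0,0,-0.12]],[0.25,[0,0,0],[0,0,-0.12]],[0.25,[0,0,0],[0,0,-0.12]],[0.25,[0,0,0],[0,0,-0.12]],[0.25,[0,0,0],[0,0,-0.12]],[0.25,[0,0,0],[0,0,-0.12]],[0.25,[0,0,0],[0,0,-0.12]],[0.25,[0,0,0],[0,0,-0.12]],[0.25,[0,0,0],[0,0,-0.12]],[0.25,[0,0,0],[0,0,-0.12]]]'
python3 -m crank '[[0.25,[0,0,0],[0,0,-0.12]],[0.25,[0,0,0],[0,0,-0.12]],[0.25,[0,0,0],[0,0,0]],[0.25,[0,0,0],[0,0,0]],[0.25,[0,0,0],[0,0,0]]]'
python3 -c "
from h import *
tool()
p=viewer.camera('wrist')
q=px([.605,-.2318,.052],p).round().astype(int);print(q,dot(p,q[0],q[1],r=14))"
```

```text
clock: 13.77
position: [0.6047, -0.2319, 0.1346]
ee_rot: [-0.175, 0.685, 0.176, 0.685]
ft_force: [0.5, -0.0, -0.0]
grip_width: 0.751
clock: 14.77
position: [0.6047, -0.2319, 0.1345]
ee_rot: [0.32, 0.631, -0.319, 0.631]
ft_force: [-0.5, 0.7, -0.6]
grip_width: 0.746
clock: 15.18
position: [0.6046, -0.2329, 0.1344]
ee_rot: [0.391, 0.59, -0.39, 0.59]
ft_force: [0.4, 1.1, -0.1]
grip_width: 0.75
clk 15.18 tcp [ 0.6046 -0.2329  0.1344] jawyaw -67.01 x [ 0.  0. -1.] z [ 0.391 -0.921 -0.   ] q7 [-0.48  0.76  1.19  1.56 -0.72  1.32 -0.37] F [ 0.4  1.1 -0.1] w 63.7
[254 202] [ 0.6048 -0.2321  0.052 ]
```

```bash
python3 -m crank '[[0.25,[0,0.05,-3.5],[0,0,-0.015]],[0.25,[0,0,-3.5],[0,0,0]],[0.25,[0,0,-3],[0,0,0]],[0.25,[0,0,-2],[0,0,0]],[0.25,[0,0,0],[0,0,0]],[0.25,[0,0,0],[0,0,0]],[1,[0,0,0],[0,0,0]],[1,[0,0,0],[0,0,0]],[1,[0,0,0],[0,0,0]],[1,[0,0,0],[0,0,0]],[1,[0,0,0],[0,0,0]],[1,[0,0,0],[0,0,0]]]' 20
python3 -m crank '[[1,[0,0,0],[0,0,0]],[1,[0,0,0],[0,0,0]],[1,[0,0,0],[0,0,0]],[1,[0,0,0],[0,0,0]],[1,[0,0,0],[0,0,0]],[1,[0,0,0],[0,0,0]]]'
```

```text
clock: 16.23
position: [0.6053, -0.2332, 0.0164]
ee_rot: [0.396, 0.585, -0.396, 0.587]
ft_force: [-1.9, 2.0, 7.6]
grip_width: 0.39
clock: 16.73
position: [0.6053, -0.2332, 0.0164]
ee_rot: [0.396, 0.585, -0.396, 0.586]
ft_force: [-2.4, 2.5, 7.2]
grip_width: 0.389
```

P3 opens to 33 mm as well, so it is soft and P1 is the firm pad. P3 goes to the tray.

```bash
python3 -m crank '[[1,[0,0,0],[0,0,0]],[1,[0,0,2],[0,0,0]],[1,[0,0,3],[0,0,0]],[1,[0,0,4],[0,0,0]],[1,[0,0,4],[0,0,0]],[1,[-0.4,2.5,0.5],[0,0,0.05]],[1,[-0.6,3.8,0],[0,0,0.08]],[1,[-0.6,3.8,0],[0,0,0.08]],[1,[-0.6,3.8,0],[0,0,0.08]],[1,[-0.6,3.8,0],[0,0,0.08]],[1,[-0.6,3.8,0],[0,0,0.08]],[1,[-0.6,3.8,0],[0,0,0.08]]]' 30
python3 -m crank '[[1,[-0.6,3.8,0],[0,0,0.08]],[1,[-0.6,3.8,0],[0,0,0.08]],[1,[-0.6,3.8,0],[0,0,0.08]],[1,[-0.6,3.8,0],[0,0,0.08]],[1,[-0.6,3.8,0],[0,0,0.08]],[1,[-0.6,3.8,0],[0,0,0.08]],[1,[-0.6,3.8,0],[0,0,0.08]],[1,[0,2.1,0],[0,0,0]],[1,[0,0,0],[0,0,0]],[1,[0,0,0],[0,0,0]],[1,[0,0,0],[0,0,0]]]'
python3 -c "
from h import *
o=tool()
p=viewer.camera('wrist'); save(p,'w4.png')"
```

```text
clock: 17.73
position: [0.564, 0.0216, 0.1502]
ee_rot: [0.228, 0.669, -0.227, 0.67]
ft_force: [1.0, 0.8, -1.5]
grip_width: 0.383
clock: 18.65
position: [0.5229, 0.3056, 0.15]
ee_rot: [0.036, 0.706, -0.036, 0.706]
ft_force: [-0.3, -0.2, -1.6]
grip_width: 0.379
clk 18.65 tcp [0.5229 0.3056 0.15  ] jawyaw -5.79 x [ 0.001 -0.    -1.   ] z [ 0.995 -0.101  0.001] q7 [-1.41  0.56  1.1   1.66 -0.52  1.25 -0.3 ] F [-0.3 -0.2 -1.6] w 32.2
```

View pics/w4.png

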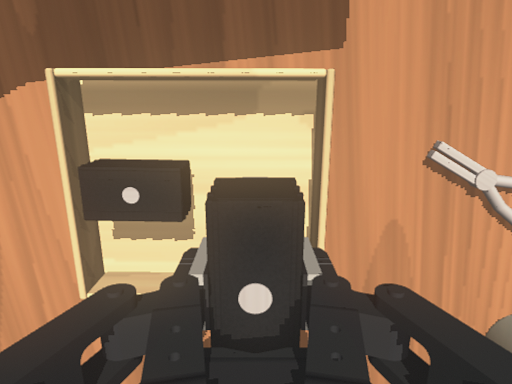

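P2 stands upright at the left of the tray (131,195). The held P3 is centred at (255,298) with floor clear below it. Lowering and releasing with a small opening.

```bash
python3 -m crank '[[1,[0.1,0,-3],[0,0,0]],[1,[0,0,-3.5],[0,0,0]],[1,[0,0,-3],[0,0,0]],[1,[0,0,-2],[0,0,0]],[1,[0,0,-1],[0,0,0]],[1,[0,0,0],[0,0,0]],[1,[0,0,0],[0,0,0]],[0.42,[0,0,0],[0,0,0]],[0.42,[0,0,0],[0,0,0]],[0.42,[0,0,0],[0,0,0]],[0.42,[0,0,1],[0,0,0]],[0.42,[0,0,3],[0,0,0]]]'
python3 -m crank '[[0.42,[0,0,4],[0,0,0]],[0.25,[0,0,3],[0,0,0]],[0.25,[0,-4,0],[0,0,0.12]],[0.25,[0,-4,0],[0,0,0.12]],[0.25,[0,-4,0],[0,0,0.12]],[0.25,[-0.5,-4,0],[0,0,0.12]],[0.25,[-0.5,-4,0],[0,0,0.12]],[0.25,[-0.5,-4,0],[0,0,0.12]],[0.25,[-0.5,-4,0],[0,0,0.12]],[0.25,[-0.5,-4,0],[0,0,0.12]],[0.25,[-0.5,-3,0],[0,0,0.12]],[0.25,[-0.5,0,0],[0,0,0.12]]]'
python3 -m crank '[[0.25,[-0.5,0,0],[0,0,0.12]],[0.25,[0,0,0],[0,0,0.12]],[0.25,[0,0,0],[0,0,0.12]],[0.25,[0,0,0],[0,0,0]],[0.25,[0,0,0],[0,0,0]],[0.25,[0,0,0],[0,0,0]]]'
python3 -c "
from h import *
tool()
p=viewer.camera('wrist'); save(p,'w5.png')
q=px([.4835,-.0457,.052],p).round().astype(int);print(q,dot(p,q[0],q[1],r=14))
f=p['frame'].astype(int); m=(f[...,0]<105)&(f[...,0]-f[...,2]<38)
for o in rect(m,.052,p): print(np.round(o[:5],1),o[5].round())"
```

```text
clock: 19.7
position: [0.5215, 0.3061, 0.0624]
ee_rot: [0.034, 0.708, -0.036, 0.705]
ft_force: [-0.5, 0.3, 0.2]
grip_width: 0.579
clock: 20.7
position: [0.4877, -0.0502, 0.1355]
ee_rot: [-0.369, 0.603, 0.368, 0.604]
ft_force: [-0.4, -0.1, -0.1]
grip_width: 0.755
clock: 21.2
position: [0.4835, -0.0433, 0.1347]
ee_rot: [-0.471, 0.528, 0.471, 0.528]
ft_force: [0.1, 0.6, 0.1]
grip_width: 0.749
clk 21.2 tcp [ 0.4835 -0.0433  0.1347] jawyaw 83.43 x [ 0.  0. -1.] z [0.114 0.993 0.   ] q7 [-0.93  0.14  1.    1.98 -0.13  1.09  1.59] F [0.1 0.6 0.1] w 63.7
[251 204] [ 0.4834 -0.0462  0.052 ]
[566.6 -52.1 411.8 134.5  83.4] [251. 330.]
[481.  -46.4  74.4  38.8  -5.5] [250. 199.]
[ 409.7 -135.6   22.9   17.4   89. ] [ 98. 110.]
```

```bash
python3 -m crank '[[0.25,[0,-0.28,-3.5],[0,0,0.018]],[0.25,[0,0,-3.5],[0,0,0]],[0.25,[0,0,-3],[0,0,0]],[0.25,[0,0,-1.7],[0,0,0]],[0.25,[0,0,0],[0,0,0]],[0.25,[0,0,0],[0,0,0]],[1,[0,0,0],[0,0,0]],[1,[0,0,0],[0,0,0]],[1,[0,0,0],[0,0,0]],[1,[0,0,0],[0,0,0]],[1,[0,0,0],[0,0,0]],[1,[0,0,0],[0,0,0]]]' 20
python3 -m crank '[[1,[0,0,0],[0,0,0]],[1,[0,0,0],[0,0,0]],[1,[0,0,0],[0,0,0]],[1,[0,0,0],[0,0,0]]]' 40
python3 -m crank '[[1,[0,0,2],[0,0,0]],[1,[0,0,3],[0,0,0]],[1,[0.5,0,4],[0,0,-0.04]],[1,[1.5,0,4],[0,0,-0.04]],[1,[2,1,0.5],[0,0,-0.04]],[1,[2,1.5,0],[0,0,-0.04]],[1,[2,1.5,0],[0,0,-0.04]],[1,[2,1.5,0],[0,0,-0.04]],[1,[1,1,0],[0,0,-0.04]],[1,[0,0,0],[0,0,-0.04]],[1,[0,0,0],[0,0,0]],[1,[0,0,0],[0,0,0]]]' 40
python3 -c "
from h import *
tool()
p=viewer.camera('wrist'); save(p,'w6.png'); marks(['shoe','shoe_top'],p)
f=p['frame'].astype(int); m=((f.min(2)>165)&(f.max(2)-f.min(2)<30))
for o in rect(m,.008,p): print('shoe?',np.round(o[:5],1),o[5].round())
T=np.array(p['cam_to_world']);print(T[:3,3].round(3))
for v,u in [(210,256)]: pass
"
```

```text
clock: 22.25
position: [0.4846, -0.0458, 0.0189]
ee_rot: [-0.477, 0.522, 0.476, 0.523]
ft_force: [-0.5, -0.6, 6.2]
grip_width: 0.45
clock: 22.58
position: [0.4846, -0.0458, 0.019]
ee_rot: [-0.477, 0.522, 0.476, 0.523]
ft_force: [-1.8, -1.8, 7.2]
grip_width: 0.442
clock: 23.58
position: [0.593, 0.0189, 0.1521]
ee_rot: [-0.387, 0.591, 0.387, 0.592]
ft_force: [-0.6, -0.2, -1.3]
grip_width: 0.444
clk 23.58 tcp [0.593  0.0189 0.1521] jawyaw 66.43 x [ 0.001  0.    -1.   ] z [0.4   0.917 0.   ] q7 [-0.86  0.46  0.98  1.69 -0.41  1.21  1.37] F [-0.6 -0.2 -1.3] w 37.8
shoe 0.69 [ 0.545 -0.126  0.013] [ 78. 201.]
shoe 0.67 [0.604 0.033 0.001] [275. 187.]
shoe_top 0.54 [0.591 0.02  0.158] [255. 258.]
shoe? [829.7 176.8  42.6  10.4  31. ] [497. 336.]
shoe? [ 542.9 -138.3   21.    19.9  -57.9] [ 66. 202.]
shoe? [ 502.3 -117.6   61.8    9.4   74.6] [ 63. 150.]
shoe? [578.5  42.6  69.1  68.8 -24.6] [279. 151.]
shoe? [551.  244.4  30.3  12.2  -6.3] [503.  18.]
[0.531 0.046 0.294]
```

View pics/w6.png

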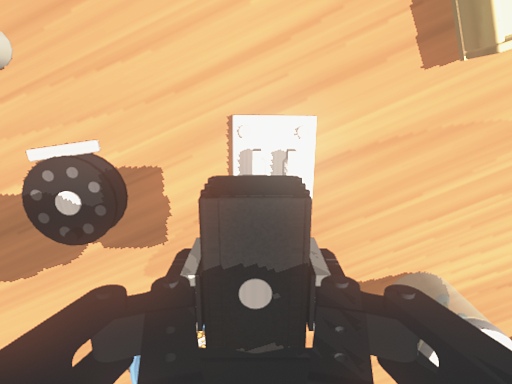

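The wrist view shows P1 held square with its stud at (256,293). The near half of the shoe plate is visible at u 233–317, v 115–190, with the channel walls at u≈255 and 285. From that the shoe centre is about (604.5,30.7), yaw -24.3°, which agrees with the top view. I'll move over it, lower to just above, and check the sideways alignment from the edges.

```bash
python3 -m crank '[[1,[1.2,1.2,0],[0,0,-0.014]],[1,[0,0,-3],[0,0,0]],[1,[0,0,-3],[0,0,0]],[1,[0,0,-1],[0,0,0]],[1,[0,0,0],[0,0,0]],[1,[0,0,0],[0,0,0]],[1,[0,0,0],[0,0,0]]]'
cat > m.py <<'E'
from h import *
import sys
o=tool(); p=viewer.camera('wrist'); save(p,sys.argv[1])
g=cv2.cvtColor(p['frame'],cv2.COLOR_RGB2GRAY).astype(float); f=p['frame'].astype(int)
zt=o['position'][2]-.019+.052
q=px([*o['position'][:2],zt],p).round().astype(int); d=dot(p,q[0],q[1],zt,r=14); print("pad dot",q,d)
# plate side edges via mask, z=.008
m=((f.min(2)>165)&(f.max(2)-f.min(2)<40)).astype(np.uint8); n,l,s,c=cv2.connectedComponentsWithStats(m)
k=min((i for i in range(1,n) if s[i,4]>300),key=lambda i:abs(c[i][0]-268)); print("blob",s[k])
L=[];Rr=[]
for v in range(s[k,1]+4,s[k,1]+s[k,3]-4):
    u=np.where(l[v]==k)[0]
    L.append(ray(u[0]-.5,v,.008,p)[:2]); Rr.append(ray(u[-1]+.5,v,.008,p)[:2])
for E in (L,Rr):
    vx,vy,x0,y0=cv2.fitLine(np.float32(E)*1000,cv2.DIST_HUBER,0,.01,.01).ravel()
    if vx<0: vx,vy=-vx,-vy
    P=o['position'][:2]*1000; print("edge yaw",round(np.degrees(np.arctan2(vy,vx)),2),"TCP left-offset from edge",round(float(vx*(P[1]-y0)-vy*(P[0]-x0)),2))
t=[ray(u,s[k,1]-.5,.008,p)[:2] for u in (s[k,0]+20,s[k,0]+s[k,2]-20)]; y=np.radians(-24.2); a=np.array([np.cos(y),np.sin(y)])
print("along dist TCP from near end (want 63):",[(1000*(o['position'][:2]-x)@a).round(1) for x in t])
E
python3 m.py w7.png
```

```text
clock: 24.32
position: [0.606, 0.0307, 0.0832]
ee_rot: [-0.383, 0.594, 0.383, 0.595]
ft_force: [0.5, -0.0, -0.8]
grip_width: 0.447
clk 24.32 tcp [0.606  0.0307 0.0832] jawyaw 65.56 x [ 0.002  0.    -1.   ] z [0.414 0.91  0.001] q7 [-0.81  0.57  0.91  1.72 -0.5   1.1   1.39] F [ 0.5 -0.  -0.8] w 38.0
pad dot [255 297] [0.6052 0.0311 0.1162]
blob [ 198  107  111   80 7349]
edge yaw -23.46 TCP left-offset from edge 34.53
edge yaw -24.1 TCP left-offset from edge -33.84
along dist TCP from near end (want 63): [np.float64(64.9), np.float64(64.7)]
```

View pics/w7.png

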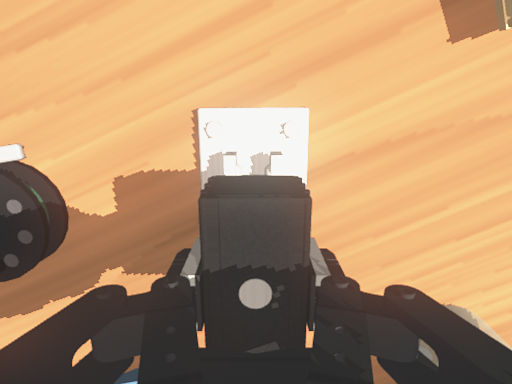

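Lateral offset is about 0.3 mm, lengthwise about 1 mm, and yaw within 0.6°. Lowering to just above the rollers and checking the force.

```bash
python3 -m crank '[[1,[-0.1,0,-1.5],[0,0,0.005]],[1,[0,0,-1],[0,0,0]],[1,[0,0,-0.6],[0,0,0]],[1,[0,0,-0.4],[0,0,0]],[1,[0,0,-0.3],[0,0,0]],[1,[0,0,-0.3],[0,0,0]],[1,[0,0,0],[0,0,0]],[1,[0,0,0],[0,0,0]]]'
python3 -c "
from h import *
tool();print(telemetry.get_obs()['torque'])"
```

```text
clock: 25.03
position: [0.6042, 0.031, 0.0405]
ee_rot: [-0.384, 0.593, 0.384, 0.594]
ft_force: [0.5, -0.1, -1.6]
grip_width: 0.449
clk 25.03 tcp [0.6042 0.031  0.0405] jawyaw 65.86 x [ 0. -0. -1.] z [0.409 0.913 0.   ] q7 [-0.78  0.62  0.87  1.75 -0.54  1.03  1.43] F [ 0.5 -0.1 -1.6] w 38.1
[-0.01586424 -0.00794868 -0.01383464]
```

The foot is now below the rim (about 21 mm against 26) with no contact force, so the tongue is in the channel. Pressing gently.

```bash
python3 -m crank '[[1,[0,0,-0.2],[0,0,0]],[1,[0,0,-0.2],[0,0,0]],[1,[0,0,-0.2],[0,0,0]],[1,[0,0,-0.2],[0,0,0]],[1,[0,0,0],[0,0,0]],[1,[0,0,0],[0,0,0]]]'
python3 -m crank '[[1,[0,0,-0.2],[0,0,0]],[1,[0,0,-0.2],[0,0,0]],[1,[0,0,0],[0,0,0]],[1,[0,0,0],[0,0,0]]]'
python3 -m crank '[[1,[0,0,-0.15],[0,0,0]],[1,[0,0,0],[0,0,0]],[1,[0,0,0],[0,0,0]]]'
```

```text
clock: 25.53
position: [0.6049, 0.0307, 0.033]
ee_rot: [-0.385, 0.593, 0.384, 0.594]
ft_force: [2.2, -2.5, 1.9]
grip_width: 0.442
clock: 25.87
position: [0.6043, 0.031, 0.0291]
ee_rot: [-0.384, 0.593, 0.385, 0.594]
ft_force: [-3.4, -0.6, 13.2]
grip_width: 0.441
clock: 26.12
position: [0.6043, 0.0311, 0.029]
ee_rot: [-0.384, 0.593, 0.385, 0.594]
ft_force: [-11.2, -0.4, 29.0]
grip_width: 0.443
```

It stopped at TCP 29.0 mm, the predicted home height, and the force rose to 29 N without further travel, so it appears seated. Releasing and backing off to check.

```bash
python3 -m crank '[[1,[0,0,0.3],[0,0,0]],[0.3,[0,0,0],[0,0,0]],[0.25,[0,0,0],[0,0,0]],[0.25,[0,0,0],[0,0,0]],[0.25,[0,0,2],[0,0,0]],[0.25,[0,0,3.5],[0,0,0]],[0.25,[0,0,3.5],[0,0,0]],[0.25,[-1,0,3.5],[0,0,0]],[0.25,[-1,0,3],[0,0,0]],[0.25,[0,0,0],[0,0,0]],[0.25,[0,0,0],[0,0,0]],[0.25,[0,0,0],[0,0,0]]]'
python3 - <<'E'
from h import *
tool(); p=viewer.camera('wrist'); save(p,'w8.png')
for z in (.062,.072):
    q=px([.6035,.0315,z],p).round().astype(int); print(z,q,dot(p,q[0],q[1],z,r=14,th=175))
f=p['frame'].astype(int); m=(f[...,0]<115)&(f[...,0]-f[...,2]<38)
for o in rect(m,.062,p): print(np.round(o[:5],1),o[5].round())
for c in("scene","top"):
    p=viewer.camera(c); save(p,c+"9.png"); marks("pad_a_mid bowl_c reel_c jar_c pliers_c oil_c mug_c".split(),p)
E
```

```text
clock: 27.12
position: [0.5838, 0.0317, 0.1842]
ee_rot: [-0.384, 0.593, 0.385, 0.593]
ft_force: [-0.8, 0.5, -0.3]
grip_width: 0.752
clk 27.12 tcp [0.5838 0.0317 0.1842] jawyaw 65.91 x [-0.001  0.001 -1.   ] z [0.408 0.913 0.   ] q7 [-0.93  0.41  1.01  1.68 -0.36  1.26  1.31] F [-0.8  0.5 -0.3] w 63.9
0.062 [265 211] [0.6025 0.0314 0.062 ]
0.072 [265 215] [0.5995 0.0325 0.072 ]
[691.1 -15.8 483.9 142.9  65.9] [252. 330.]
[541.1 -99.   75.6  66.4  72.6] [ 85. 203.]
[599.2  32.7  75.4  39.1 -24.1] [264. 205.]
pad_a_mid 0.59 [0.523 0.308 0.032] [402. 288.]
bowl_c 0.62 [ 0.72  -0.098  0.022] [204. 242.]
reel_c 0.92 [ 0.541 -0.127  0.016] [245. 190.]
jar_c 0.98 [0.766 0.113 0.045] [261. 313.]
pliers_c 0.69 [0.718 0.286 0.005] [342. 358.]
oil_c 0.57 [ 0.41  -0.126  0.04 ] [277. 156.]
oil_c 0.2 [ 0.54  -0.129  0.013] [245. 190.]
mug_c 0.96 [ 0.647 -0.414  0.045] [139. 152.]
mug_c 0.61 [0.717 0.29  0.006] [344. 359.]
pad_a_mid 0.68 [0.524 0.306 0.027] [114. 222.]
pad_a_mid 0.51 [ 0.541 -0.12   0.013] [279. 217.]
bowl_c 0.59 [ 0.726 -0.102  0.022] [273. 148.]
reel_c 0.65 [ 0.542 -0.126  0.013] [282. 217.]
pliers_c 0.48 [0.719 0.291 0.009] [128. 151.]
oil_c 0.46 [ 0.413 -0.132  0.039] [285. 267.]
oil_c 0.29 [0.529 0.303 0.029] [115. 220.]
mug_c 0.96 [ 0.647 -0.414  0.044] [393. 176.]
mug_c 0.59 [0.603 0.03  0.035] [222. 192.]
```

View pics/w8.png

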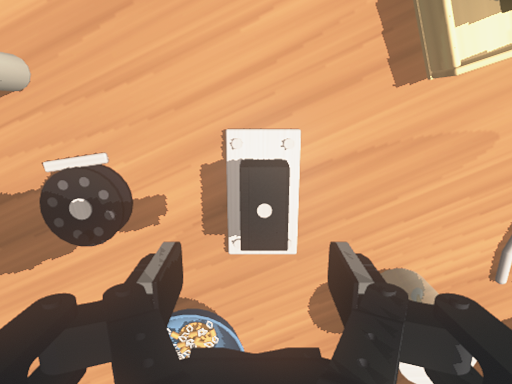

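View pics/scene9.png

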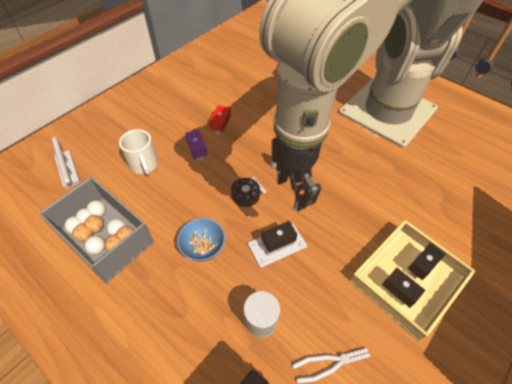

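The wrist view shows the pad centred on the plate, stud (264,211), yaw -24.1°. The scene view shows both soft pads upright in the tray and nothing else moved. One last height check by triangulating the stud, then I'll hand in.

Run:
```python
from h import *
P={c:viewer.camera(c) for c in("scene","wrist","top")}
for c,p in P.items(): 
    q=px([.603,.0314,.062],p).round().astype(int); r=10 if c=="wrist" else 4; print(c,q,[dot(p,q[0],q[1],z,r=r,th=130)[:2] for z in(.062,.072)])
```

```text
scene [279 233] [array([0.6021, 0.0308]), array([0.6069, 0.0337])]
wrist [265 210] [array([0.6026, 0.0314]), array([0.5995, 0.0325])]
top [221 190] [array([nan, nan]), array([nan, nan])]h.py:30: RuntimeWarning: invalid value encountered in scalar divide
  uu,vv=(xx*b).sum()/b.sum(),(yy*b).sum()/b.sum(); return ray(uu,vv,z,p).round(4)
```

The scene and wrist rays agree to within 1 mm at home height (z = 62 mm). At the "stopped on the rollers" height they differ by 7 mm, so the pad is home. Handing in.

```bash
python3 -c "
from h import *
print(manip.hand_in()); tool()"
```

```text
the job is handed in; nothing more can be done
None
the job is handed in; nothing more can be done
```

The firm pad is pressed home in the shoe, both soft pads are upright in the scrap tray, and the job is handed in at about 27 s; no verdict was reported.

- **Squeeze test at 20 N:** The pad nearest the shoe closed to about 38.5 mm, giving about 1.5 mm, so it is the firm one. The other two closed to about 33 mm, giving about 7 mm. That is slightly under the quoted 8–12 mm, but well apart from the firm pad.
- **Firm pad in the shoe:** Pressing stopped at the expected home height with 29 N at the wrist. The camera views put it at home height to within 1 mm, about 2 mm off centre lengthwise and under 1 mm sideways. Its yaw is about −24.1°, against the shoe's −24°. I did not measure its tilt directly; it looks level.
- **Bystanders:** The last detections matched the first within network noise, a few millimetres.
- **Checks that failed:** The top-view check of the pad's height found no stud (nan), so that height rests on the scene and wrist views only. The networks gave some low-confidence mislabels, for example calling the reel a pad, which I discarded after comparing with the pictures.

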